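Clamp the vial in the guarded twin press

ROBOT

A 7-joint arm with a two-finger parallel gripper is mounted at the origin on a cart in front of the work surface, level with it; the furniture and walls round the work are solid. World frame = base frame: x ahead of the robot, y to its left, z up, the work surface at z = 0. Lengths are in m, angles in rad, forces in N, time in s.
With the tool pointing down it reaches from about 0.4 to 0.875 m from the base axis. Payload 19.3 kg.
Tool frame: the origin (TCP) lies between the finger pads; the fingertips stand 17 mm ahead of it and the grasp point (between the pads) lies 2 mm behind it (bot.tips_ahead is the z of the fingertips in the tool frame, in m); z points along the fingers, y is the direction in which the jaws open and shut (so a half turn about z gives the same grasp; the last joint's range is limited). The gripper opens to 85 mm and grips with 20 to 120 N. Pads are 22 mm wide; open, the fingers measure 114 mm over their backs; the gripper's body (76 mm by 85 mm) begins 54 mm behind the grasp point. The pads swing forward as they close: fully open they stand 13 mm farther back than shut.
Start: joints at [1.17, 0.521, -0.036, 1.599, 0.021, 1.021, -0.113], TCP at [0.203, -0.591, 0.209] pointing down, gripper open.
Joint ranges: [-2.91, 2.91], [-0.3, 2.13], [-1.5, 1.42], [0.17, 2.43], [-1.26, 4.41], [0.16, 1.93], [-2.52, 2.52]. Speed limits (rad/s): [1.89, 1.89, 2.39, 2.39, 3.01, 3.01, 3.01].

INTERFACE

Orientations are given as [roll, pitch, yaw] about the fixed x, y, z axes, in that order (R = Rz(yaw) Ry(pitch) Rx(roll)).
In Python, from workcell import telemetry, cams, job, bot gives the robot as it stands.
- The arm moves only by the tool arm_command, never from a script. Its argument "deltas" is a list of rows, each a list of 7 numbers: the opening, from -1 (shut) to 1 (fully open), so that 0 is half open, then the shift along the tool's x, y, z normalised to -1 to 1, where 1 is 150 mm, then the turn, a rotation vector about the tool's x, y, z normalised to -1 to 1, where 1 is 45 degrees. In form: [[hand, tx, ty, tz, rx, ry, rz], ...]. A call has 1 to 8 rows; each row is the pose to reach, as a shift and turn from the pose commanded when the call began, along the tool's axes at that moment; what a row does not reach only later rows make up. A row lasts 1/8 s, in which the tool goes at most 62.5 mm and 10.7 degrees, less where a joint would pass 70% of its speed; a pose out of reach is approached as far as the arm can. A call with a number of a shift or a turn outside -1 to 1 is refused whole. A call with a gripper value outside its range is refused whole. The fingers move at their own pace and stop on an object; "newtons" is the grip in N (left out, the last holds). Time passes only in rows, so rows that repeat a pose let the fingers close. It gives the time, the measured TCP pose, the force and the opening at its end, in the units of the state.
- telemetry.observe(): the state, without advancing time (a new reading comes with each control period).
- cams.grab_frame(name): name is "side" or "top" or "wrist"; returns the picture (384x512x3 uint8, blue, green, red); there is no depth.
- cams.get_calibration(name): a dict with "fx", "fy", "cx", "cy" (pixels), "R" (3x3) and "t" (3): a world point X has camera coordinates R X + t. Camera axes: x right, y down, z forward; pixel columns grow to the right and rows downward; lengths in m; the calibration is good to about 2 mm. The wrist camera is an equidistant fisheye: a pixel r from the principal point sees the ray r / f radians off the axis. A picture is of the moment at which its call begins: read the wrist's pose just before it. get_calibration takes no time and is no camera call; for the wrist camera it gives the pose at the moment of the call.
- job.job_done(): hands the job in, once; it reports no verdict.
The state is a dict: "clock": time; "qpos": joint angles; "qd": joint speeds; "joint_efforts": joint torques, N m; "position": TCP position; "tool_rot": TCP orientation; "force": force on the tool from outside, world axes, zero at the start; "moment": the same for the moment, N m; "grip_width": finger opening in m.
Only numpy, scipy, OpenCV 4.12 (cv2) and the standard library are available. Lean on these libraries where they do the work, as an engineer would, in place of code of your own. Each camera call takes 0.05 s, during which the arm holds its last target.

TASK

One station of the twin press holds a slim glass vial, the other a wide amber bottle. With closed fingertips reach down through the guard's window over the vial's lever, without touching the guard, and press that lever fully down to its stop so that the ram clamps the vial's cap; finish while holding it down. Leave the bottle's lever up, do not touch the vial or the bottle, and leave the things on the bench where they are.

Things in the scene. Friction and masses are not known exactly. Their poses are not given: they have to be found in the camera images.
- press: white twin bench press, fixed; base plate 208 x 240 x 14 mm (x from -108 to +100, y from -120 to +120). Origin at the base's underside, its x axis points away from the robot (when not turned), y to its left. Two alike stations at y = +55 (left) and y = -55 (right); at each a round grey mat (48 mm wide, top 17 mm above the origin) at x = 20 carries one container; two upright cheeks stand behind it and a ram hangs over it
- guard: the press's grey guard cage, fixed to it, same origin and axes as the press: a flat roof frame 6 mm thick, its top 167 mm above the origin, from x = -108 to +30 and y = -120 to +120, on four posts, with level bars across the front, the sides and the rear of the roof. The roof has two square windows, one over each lever's paddle, each 72 x 72 mm clear inside a 12 mm wide flat rim. No part of the guard may be touched
- window_left (a point): centre of the left window (+y side of the press), at the top face of the guard's roof; the axes are those of the press, the window's sides run along x and y and are 36 mm from this point
- paddle_left_top (a point): centre of the top face of the left lever's paddle, a flat black disc 36 mm wide and 10 mm thick, at x = -55 in the press, straight below the centre of the left window; lever up, it lies 17 mm below the top of the guard's roof; fully pressed, about 27 mm lower
- lever_left (a joint): left lever's angle, rad: 0 up (a spring returns it), 0.2 fully down on its stop. It turns about a level axis along the press's y, 135 mm behind the paddle and 135 mm above the press's origin. Pressing the paddle straight down takes about 4 N at first and about 10 N where it meets the stop
- spot_left (a point): centre of the left mat's top, where the left container stands, 75 mm behind the middle of the left paddle
- foot_left: rubber foot of the left ram, a disc 24 mm wide and 6 mm thick; origin at the centre of its underside, 97 mm above the press's origin when up. The lever lowers it 12 mm; it meets the vial's cap after 8 mm (lever at about 0.13) and then a spring lets it yield
- paddle_left: the left paddle; origin at the centre of the disc's underside, 10 mm below its top
- window_right (a point): centre of the right window (-y side of the press), at the top face of the guard's roof; the axes are those of the press, the window's sides run along x and y and are 36 mm from this point
- paddle_right_top (a point): centre of the top face of the right lever's paddle, a flat black disc 36 mm wide and 10 mm thick, at x = -55 in the press, straight below the centre of the right window; lever up, it lies 17 mm below the top of the guard's roof; fully pressed, about 27 mm lower
- lever_right (a joint): right lever's angle, rad: 0 up (a spring returns it), 0.2 fully down on its stop. It turns about a level axis along the press's y, 135 mm behind the paddle and 135 mm above the press's origin. Pressing the paddle straight down takes about 4 N at first and about 10 N where it meets the stop
- spot_right (a point): centre of the right mat's top, where the right container stands, 75 mm behind the middle of the right paddle
- foot_right: rubber foot of the right ram, a disc 24 mm wide and 6 mm thick; origin at the centre of its underside, 97 mm above the press's origin when up. The lever lowers it 12 mm; it meets the vial's cap after 8 mm (lever at about 0.13) and then a spring lets it yield
- paddle_right: the right paddle; origin at the centre of the disc's underside, 10 mm below its top
- vial_mid (a point): slim glass vial with a white screw cap, 23 mm across, 72 mm tall, standing loose on one of the two mats; this point is on its axis, half-way up (36 mm over its foot)
- bottle_mid (a point): small wide amber bottle with a black cap, 38 mm across, 68 mm tall, standing loose on the other mat; this point is on its axis, half-way up (34 mm over its foot)
- timer: bench timer lying on its back, 58 x 62 x 18 mm, in front of the press to the left; origin at the centre of its underside
- spare_vial: loose spare vial with a white cap standing on the bench in front of the press, 23 mm across, 72 mm tall; origin at the centre of its underside
- dish: shallow plastic dish on the bench in front of the press, 62 mm wide, 14 mm high; origin at the centre of its underside
- vial: the same slim vial; origin at the centre of its underside
- bottle: the same amber bottle; origin at the centre of its underside

How it is judged:
By the outcome, as a careful person would: the job done as asked, in the order asked, and still so for the second after the job is handed in, while the arm keeps its last pose, push and grip.
It also fails if it takes over 35 s, if anything falls off the work surface, if the arm or the gripper's body presses on something with over 40 N, if the wrist force passes 120 N, or if a joint passes its speed limit or range.

## Working session

There is one attempt and no reset: what is moved stays moved. The work goes in short steps, Python scripts to look and compute and a tool call to move; the robot and the scene stay as the last step left them, time stands still between calls to the robot, and variables do not carry over. Pictures are saved under pics/ and viewed, and the job is handed in when it is done.

Besides the shell and the picture viewer there is one more tool, called after "Emit:" as a command line: name --pt "numbers of a row" for each row, then --argument value for the rest. arm_command: Moves the arm, as the interface text tells. Its arguments: {"type":"object","properties":{"deltas":{"type":"array","items":{"type":"array","items":{"type":"number"}}},"newtons":{"type":"number"}},"required":["deltas"]}

```bash
mkdir -p pics
python3 - <<'E'
from workcell import telemetry, cams, job, bot
import cv2
print(telemetry.observe()); print([a for a in dir(bot) if a[0]!='_'], bot.tips_ahead)
for n in ["side","top","wrist"]:
    print(n,cams.get_calibration(n)); cv2.imwrite(f"pics/{n}0.png",cams.grab_frame(n))
E
```

```text
{'clock': 0.0, 'qpos': array([ 1.16980467,  0.52205323, -0.03632003,  1.60000561,  0.02121856,
        1.02110154, -0.11278181]), 'qd': array([ 0.00036766,  0.00140919, -0.00049847,  0.0028203 , -0.00011722,
       -0.00066354,  0.00029912]), 'joint_efforts': array([ 1.02421258e-03, -9.27103472e+01,  1.97928675e+00, -3.69930947e+01,
        1.76175381e-02,  8.13281484e-03,  4.65598521e-05]), 'position': array([ 0.20282859, -0.59078341,  0.20880226]), 'tool_rot': array([-3.14041499e+00,  1.04053934e-04,  3.30803205e-01]), 'force': array([-0.05591393,  0.00770542,  0.88942457]), 'moment': array([ 0.00076494, -0.03410317, -0.01348431]), 'grip_width': 0.08578220529953838}
['IKError', 'tips_ahead'] 0.017
side {'fx': 476.4926902096464, 'fy': 476.4926902096464, 'cx': 257.2595709931305, 'cy': 187.44212380039903, 'R': array([[-0.59608077, -0.80283466, -0.01200889],
       [-0.56051481,  0.42678136, -0.70970474],
       [ 0.57490073, -0.41631019, -0.70439688]]), 't': array([0.39160811, 0.3324082 , 0.98314363])}
top {'fx': 451.7812186781515, 'fy': 451.7812186781515, 'cx': 248.64348197124107, 'cy': 188.00549657134604, 'R': array([[ 0.02112985, -0.99971596, -0.01102421],
       [-0.9992846 , -0.02077223, -0.03160382],
       [ 0.03136585,  0.0116841 , -0.99943968]]), 't': array([0.10022004, 0.51859387, 1.11757654])}
wrist {'fx': 297.3186396354542, 'fy': 297.3186396354542, 'cx': 257.53623652404076, 'cy': 189.88284276459487, 'R': array([[ 3.24541664e-01, -9.45871214e-01, -5.94819388e-04],
       [-9.10749283e-01, -3.12660489e-01,  2.69776135e-01],
       [-2.55359457e-01, -8.70118644e-02, -9.62922885e-01]]), 't': array([-0.6233244 , -0.03591304,  0.37775371])}
```

View pics/side0.png

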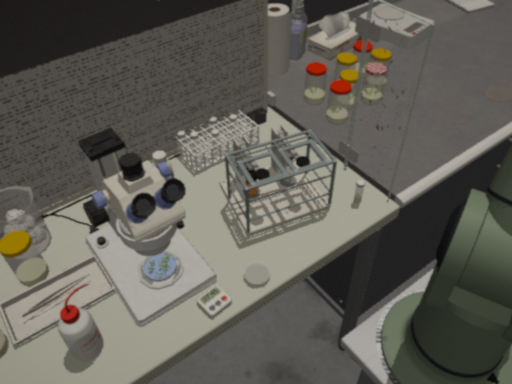

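View pics/top0.png

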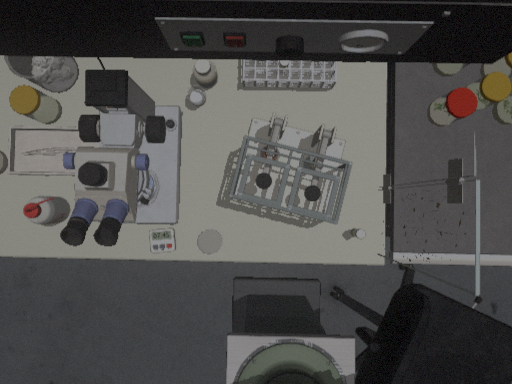

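View pics/wrist0.png

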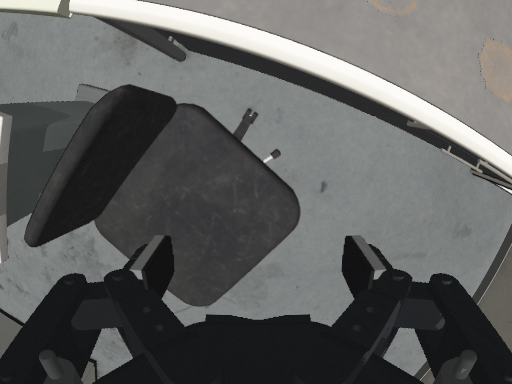

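Run:
```python
import cv2
a=cv2.imread("pics/top0.png")[105:235,205:375]; cv2.imwrite("pics/topc.png",cv2.resize(a,None,fx=4.5,fy=4.5,interpolation=cv2.INTER_CUBIC))
a=cv2.imread("pics/side0.png")[120:245,210:375]; cv2.imwrite("pics/sidec.png",cv2.resize(a,None,fx=4.5,fy=4.5,interpolation=cv2.INTER_CUBIC))
```

```text
(no output)
```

View pics/topc.png

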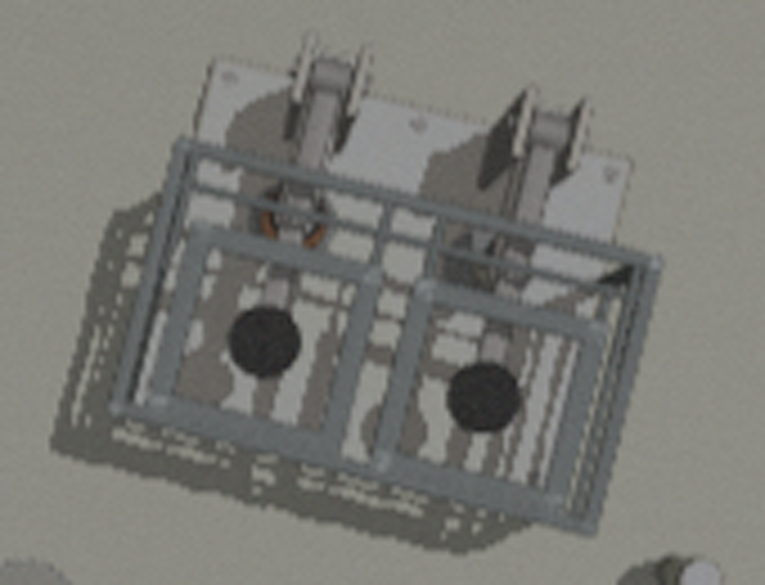

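View pics/sidec.png

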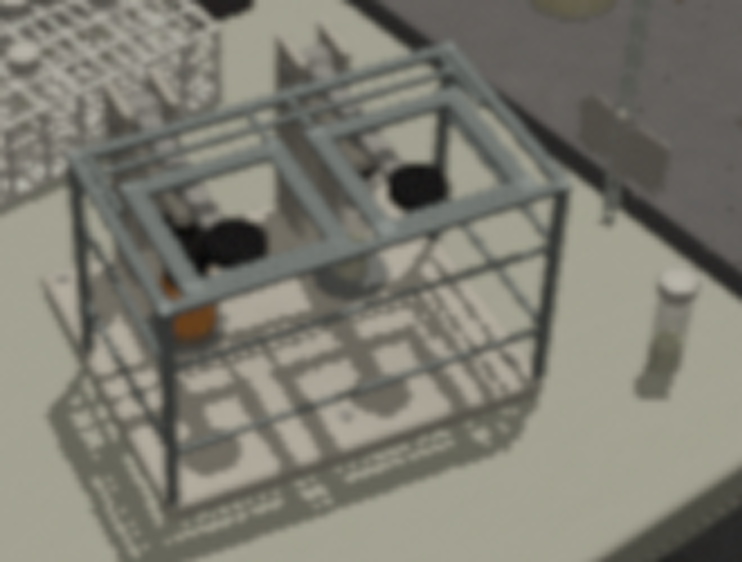

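```bash
cat > h.py <<'E'
import numpy as np
from workcell import cams
def ray(n,uv,cal=None):
    c=cal or cams.get_calibration(n); R=c["R"];t=c["t"]
    d=np.array([(uv[0]-c["cx"])/c["fx"],(uv[1]-c["cy"])/c["fy"],1.])
    return -R.T@t, R.T@(d/np.linalg.norm(d))
def plane(n,uv,z):
    o,d=ray(n,uv); return o+d*(z-o[2])/d[2]
def tri(u1,u2):
    (o1,d1),(o2,d2)=ray("top",u1),ray("side",u2)
    s=np.linalg.lstsq(np.c_[d1,-d2],o2-o1,rcond=None)[0]
    a,b=o1+d1*s[0],o2+d2*s[1]; return (a+b)/2,np.linalg.norm(a-b)
def proj(n,X):
    c=cams.get_calibration(n);p=c["R"]@np.asarray(X)+c["t"];return np.array([c["fx"]*p[0]/p[2]+c["cx"],c["fy"]*p[1]/p[2]+c["cy"]])
E
python3 - <<'E'
import cv2,numpy as np
from h import *
def blobs(n,box,thr):
    im=cv2.imread(f"pics/{n}0.png"); x0,y0,x1,y1=box
    m=(im[y0:y1,x0:x1].max(2)<thr).astype(np.uint8)
    N,l,s,c=cv2.connectedComponentsWithStats(m)
    return [(s[i],c[i]+[x0,y0]) for i in range(1,N) if s[i][4]>15]
for b in blobs("top",(240,165,335,210),50): print("top",b)
for b in blobs("side",(250,150,320,185),45): print("side",b)
top=np.array([(183,148),(655,262),(590,527),(122,408)])/4.5+[205,105]
side=np.array([(80,163),(450,52),(563,185),(165,307)])/4.5+[210,120]
P=[plane("top",u,.167) for u in top]; Q=[plane("side",u,.167) for u in side]
print(np.round(P,3));print(np.round(Q,3))
for u,v in zip(top,side): print(tri(u,v))
P=np.array(P)[:,:2]
for i in range(4): print(np.linalg.norm(P[i]-P[(i+1)%4]),np.degrees(np.arctan2(*(P[i]-P[(i+1)%4])[::-1])))
E
```

```text
top (array([ 17,   9,  14,  15, 142], dtype=int32), array([263.26056338, 180.6971831 ]))
top (array([ 65,  21,  15,  15, 156], dtype=int32), array([311.89102564, 192.92307692]))
side (array([47,  7, 12,  9, 90], dtype=int32), array([302.33333333, 160.86666667]))
side (array([  0,  19,  19,  11, 145], dtype=int32), array([258.86896552, 173.77931034]))
[[ 0.619  0.118  0.167]
 [ 0.569 -0.108  0.167]
 [ 0.443 -0.079  0.167]
 [ 0.494  0.144  0.167]]
[[ 0.611  0.122  0.167]
 [ 0.562 -0.102  0.167]
 [ 0.438 -0.074  0.167]
 [ 0.492  0.15   0.167]]
(array([0.61973407, 0.11731547, 0.15839813]), np.float64(0.0018838051355773637))
(array([ 0.56992736, -0.10958301,  0.15812796]), np.float64(0.0003137911668734147))
(array([ 0.44265007, -0.07948696,  0.16115291]), np.float64(0.0011172641925126523))
(array([0.49530605, 0.14582306, 0.16229784]), np.float64(0.0032810756454086745))
0.23119824075808496 77.49700029777028
0.1297719654792233 -12.89627167630278
0.22905753253661654 -103.05347133481656
0.12757449020520342 168.0631412746968
```

Run:
```python
import cv2,numpy as np
from h import *
th=np.radians(-12.7);R=np.array([[np.cos(th),-np.sin(th)],[np.sin(th),np.cos(th)]])
C=np.array([.531,.019]); o=C-R@[-.039,0]; print("origin",o, "padR",o+R@[-.055,-.055],"padL",o+R@[-.055,.055])
print("top R",plane("top",(311.89,192.92),.15),"L",plane("top",(263.26,180.70),.15))
print("side R",plane("side",(302.33,160.87),.15),"L?",plane("side",(262,173.5),.15))
print(tri((311.89,192.92),(302.33,160.87)))
# inner window corners right, top image crop px
w=np.array([(437,297),(583,335),(553,490),(402,455)])/4.5+[205,105]
W=np.array([plane("top",u,.167) for u in w]);print(W.round(3),W.mean(0))
for i in range(4): d=(W[i]-W[(i+1)%4])[:2];print(np.linalg.norm(d),np.degrees(np.arctan2(d[1],d[0])))
L=plane("top",(311.89,192.92),.15)-plane("top",(263.26,180.70),.15);print(np.linalg.norm(L),np.degrees(np.arctan2(L[1],L[0]))+90)
print(plane("top",np.array((698,572))/4.5+[205,105],.072))
```

```text
origin [0.56904585 0.010426  ] padR [ 0.50329991 -0.03113686] padL [0.52748299 0.07617194]
top R [ 0.50410969 -0.02842333  0.15      ] L [0.52854387 0.07788398 0.15      ]
side R [ 0.50105564 -0.02502949  0.15      ] L? [0.52499822 0.08154949 0.15      ]
(array([ 0.50443665, -0.02869571,  0.14566138]), np.float64(0.0007230220002839215))
[[ 0.55  -0.005  0.167]
 [ 0.534 -0.074  0.167]
 [ 0.46  -0.061  0.167]
 [ 0.475  0.011  0.167]] [ 0.50454601 -0.03226083  0.167     ]
0.07159615253671336 76.52617571382932
0.07504053839048175 -10.041957465354416
0.07339739200924592 -101.84709665168918
0.07703761470129022 168.54984952565562
0.10907921238808428 -12.94431703494945
[ 0.41660482 -0.15258267  0.072     ]
```

Run:
```python
import cv2
a=cv2.imread("pics/top0.png")[100:384,352:512]; a=cv2.convertScaleAbs(a,alpha=1.8,beta=15);cv2.imwrite("pics/topd.png",cv2.resize(a,None,fx=2.1,fy=2.1,interpolation=cv2.INTER_CUBIC))
a=cv2.imread("pics/side0.png")[0:240,312:512];a=cv2.convertScaleAbs(a,alpha=1.8,beta=15); cv2.imwrite("pics/sided.png",cv2.resize(a,None,fx=2.5,fy=2.5,interpolation=cv2.INTER_CUBIC))
```

```text
(no output)
```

View pics/topd.png

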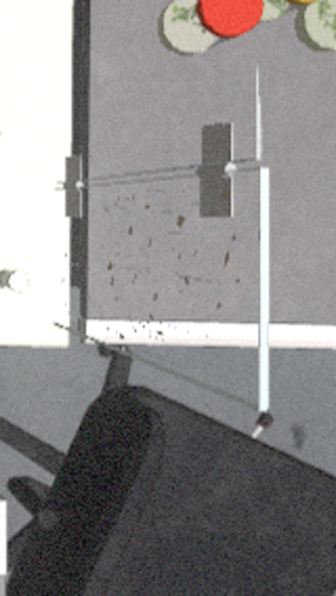

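View pics/sided.png

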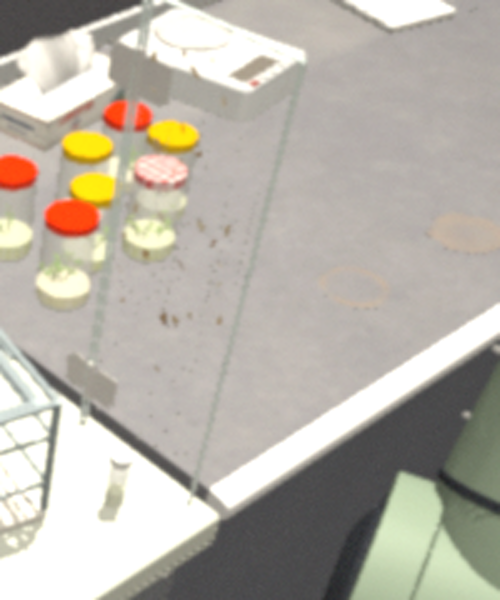

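Run:
```python
from h import *
f=lambda x,y:(352+x/2.1,100+y/2.1); g=lambda x,y:(312+x/2.5,y/2.5)
print("bot near",tri(f(58,325),g(192,502)),plane("top",f(58,325),0))
print("bot far",tri(f(58,187),g(84,420)),plane("top",f(58,187),0))
print("top near",tri(f(264,410),g(303,55)))
print("spike top", f(258,65),tri(f(262,165),g(150,0)))
print("brackets", plane("top",f(72,185),0))
for z in(.3,.4,.5,.6,.7): print(z,plane("top",f(264,410),z),plane("top",f(262,165),z),plane("side",g(303,55),z))
```

```text
bot near (array([ 0.35778313, -0.21711367,  0.00492213]), np.float64(0.0007861262715581497)) [ 0.35698135 -0.21879992  0.        ]
bot far (array([ 0.5207289 , -0.21490338,  0.00651492]), np.float64(0.0003066128625861378)) [ 0.52086086 -0.21683347  0.        ]
top near (array([ 0.36046912, -0.21156261,  0.50728953]), np.float64(0.000738927210896493))
spike top (474.85714285714283, 130.95238095238096) (array([ 0.52162205, -0.21508271,  0.49493763]), np.float64(0.0016697811867498905))
brackets [ 0.52359286 -0.23344255  0.        ]
0.3 [ 0.32026128 -0.31426955  0.3       ] [ 0.53331258 -0.31142073  0.3       ] [ 0.60680169 -0.59695975  0.3       ]
0.4 [ 0.33953041 -0.26487435  0.4       ] [ 0.5270496  -0.26236694  0.4       ] [ 0.4879868  -0.41077856  0.4       ]
0.5 [ 0.35879953 -0.21547916  0.5       ] [ 0.52078662 -0.21331315  0.5       ] [ 0.36917192 -0.22459737  0.5       ]
0.6 [ 0.37806866 -0.16608396  0.6       ] [ 0.51452365 -0.16425936  0.6       ] [ 0.25035703 -0.03841618  0.6       ]
0.7 [ 0.39733779 -0.11668877  0.7       ] [ 0.50826067 -0.11520557  0.7       ] [0.13154215 0.14776501 0.7       ]
```

Emit:
arm_command --pt "-1 0 0 -0.3 0 0 0" --pt "-1 0 0 -0.6 0 0 0" --pt "-1 0 0 -1 0 0 0" --pt "-1 0 0 -1 0 0 0" --newtons 40

```text
clock: 0.65
position: [0.2034, -0.5924, 0.3637]
tool_rot: [3.135, -0.001, 0.331]
force: [0.6, -0.2, -0.7]
grip_width: 0.0125
```

Emit:
arm_command --pt "-1 0 0 -0.4 0 0 0" --pt "-1 0 0 -0.8 0 0 0" --pt "-1 0 0 -1 0 0 0" --pt "-1 0 0 -1 0 0 0"

```text
clock: 1.15
position: [0.2032, -0.5915, 0.5108]
tool_rot: [3.139, -0.0, 0.331]
force: [0.1, 0.2, -1.1]
grip_width: -0.0001
```

Emit:
arm_command --pt "-1 0 0 -0.4 0 0 0" --pt "-1 0 0 -0.7 0 0 0" --pt "-1 0 0 -0.7 0 0 0"

```text
clock: 1.52
position: [0.2018, -0.5882, 0.6058]
tool_rot: [3.132, 0.0, 0.33]
force: [-0.5, -0.5, -1.3]
grip_width: 0.0001
```

```bash
cat >> h.py <<'E'
from scipy.spatial.transform import Rotation as Rn
from workcell import telemetry
def delta(P,yaw):
    s=telemetry.observe(); T=Rn.from_euler("xyz",s["tool_rot"])
    G=Rn.from_euler("xyz",[np.pi,0,yaw])
    sh=T.inv().apply(np.asarray(P)-s["position"])/.15
    rv=(T.inv()*G).as_rotvec()/np.radians(45)
    print("clock",s["clock"],"pos",s["position"].round(4),"rot",s["tool_rot"].round(4),"q",s["qpos"].round(3),"F",s["force"].round(1)); print("shift",sh.round(4),"turn",rv.round(4))
E
python3 - <<'E'
from h import *
import cv2
delta([.504,-.03,.62],1.346)
c=cams.get_calibration("wrist");print(-c["R"].T@c["t"])
cv2.imwrite("pics/s1.png",cams.grab_frame("side"))
E
```

```text
clock 1.525 pos [ 0.2018 -0.5882  0.6058] rot [3.1317e+00 4.0000e-04 3.3030e-01] q [ 0.99   0.45   0.334  0.767 -0.153  1.933 -0.003] F [-0.5 -0.5 -1.3]
shift [ 3.1128 -2.8658 -0.1242] turn [ 0.0113  0.0069 -1.2933]
[ 0.2644539  -0.56362236  0.76996412]
```

View pics/s1.png

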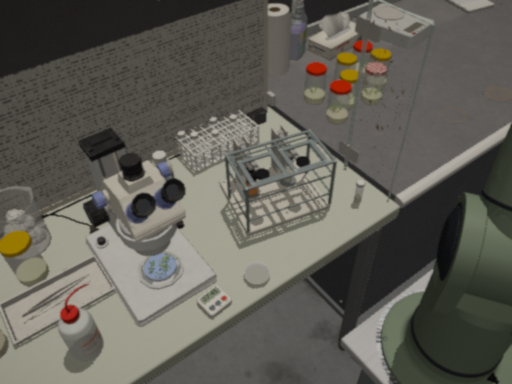

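Run:
```python
from h import *
delta([.255,-.45,.582],.6)
```

```text
clock 1.575 pos [ 0.2025 -0.5885  0.6074] rot [3.1276e+00 2.0000e-04 3.3150e-01] q [ 0.987  0.449  0.339  0.764 -0.156  1.932 -0.002] F [ 0.2 -0.8  1.6]
shift [ 0.6315 -0.7614  0.1584] turn [ 0.0176  0.0027 -0.3418]
```

Emit:
arm_command --pt "-1 0.1 -0.12 0.16 0.018 0 -0.06" --pt "-1 0.25 -0.3 0.16 0.018 0 -0.14" --pt "-1 0.45 -0.53 0.16 0.018 0 -0.24" --pt "-1 0.63 -0.76 0.16 0.018 0 -0.34" --pt "-1 0.63 -0.76 0.16 0.018 0 -0.34"

```text
clock: 2.2
position: [0.2555, -0.4471, 0.5806]
tool_rot: [-3.137, 0.0, 0.603]
force: [-1.5, -0.4, 0.4]
grip_width: 0.0001
```

Run:
```python
from h import *
delta([.33,-.32,.58],.8)
```

```text
clock 2.2 pos [ 0.2555 -0.4471  0.5806] rot [-3.1375e+00  4.0000e-04  6.0290e-01] q [ 0.764  0.194  0.23   1.17  -0.044  1.787  0.012] F [-1.5 -0.4  0.4]
shift [ 0.8897 -0.4165  0.0053] turn [-5.300e-03 -1.000e-04 -2.509e-01]
```

Emit:
arm_command --pt "-1 0.22 -0.1 0 0 0 -0.06" --pt "-1 0.45 -0.21 0 0 0 -0.12" --pt "-1 0.67 -0.31 0 0 0 -0.19" --pt "-1 0.89 -0.42 0 0 0 -0.25" --pt "-1 0.89 -0.42 0 0 0 -0.25"

```text
clock: 2.82
position: [0.3303, -0.3209, 0.5801]
tool_rot: [-3.136, 0.001, 0.798]
force: [-0.8, -0.0, 0.2]
grip_width: 0.0002
```

Run:
```python
from h import *
import cv2
delta([.39,-.20,.585],1.05)
cv2.imwrite("pics/s2.png",cams.grab_frame("side"))
cv2.imwrite("pics/w2.png",cams.grab_frame("wrist"))
```

```text
clock 2.825 pos [ 0.3303 -0.3209  0.5801] rot [-3.1363e+00  5.0000e-04  7.9770e-01] q [ 0.562  0.084  0.091  1.292 -0.008  1.771 -0.122] F [-0.8 -0.   0.2]
shift [ 0.8548 -0.2782 -0.0317] turn [-6.800e-03 -2.000e-04 -3.212e-01]
```

View pics/s2.png

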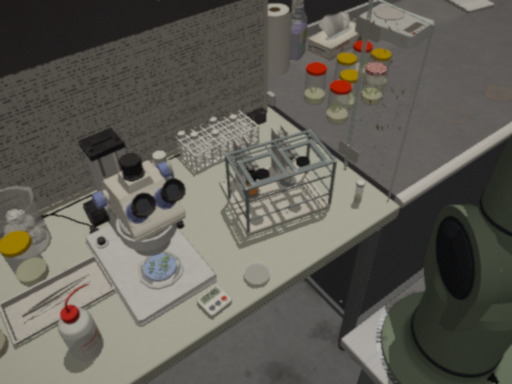

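View pics/w2.png

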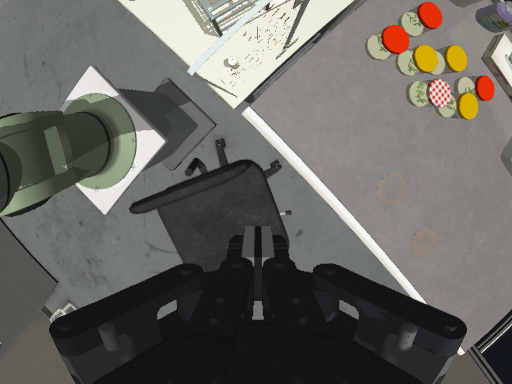

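Emit:
arm_command --pt "-1 0.21 -0.07 -0.05 0 0 -0.08" --pt "-1 0.43 -0.14 -0.05 0 0 -0.16" --pt "-1 0.64 -0.21 -0.05 0 0 -0.24" --pt "-1 0.85 -0.28 -0.05 0 0 -0.32" --pt "-1 0.85 -0.28 -0.05 0 0 -0.32"

```text
clock: 3.55
position: [0.3892, -0.2015, 0.5881]
tool_rot: [-3.137, -0.001, 1.047]
force: [0.2, -0.5, -0.9]
grip_width: -0.0004
```

Run:
```python
from h import *
delta([.45,-.08,.585],1.346)
```

```text
clock 3.55 pos [ 0.3892 -0.2015  0.5881] rot [-3.1368e+00 -6.0000e-04  1.0473e+00] q [ 3.950e-01  4.800e-02 -5.600e-02  1.310e+00  1.000e-03  1.787e+00
 -1.840e-01] F [ 0.2 -0.5 -0.9]
shift [ 0.9039 -0.0537  0.0215] turn [-0.0059 -0.0017 -0.3803]
```

Emit:
arm_command --pt "-1 0.23 -0.01 0.02 0 0 -0.1" --pt "-1 0.45 -0.03 0.02 0 0 -0.19" --pt "-1 0.68 -0.04 0.02 0 0 -0.28" --pt "-1 0.9 -0.05 0.02 0 0 -0.38" --pt "-1 0.9 -0.05 0.02 0 0 -0.38"

```text
clock: 4.18
position: [0.4505, -0.0814, 0.585]
tool_rot: [-3.137, -0.002, 1.345]
force: [-0.5, -1.2, -0.1]
grip_width: -0.0
```

Run:
```python
from h import *
import cv2
delta([.504,-.03,.45],1.346)
cv2.imwrite("pics/w3.png",cams.grab_frame("wrist"))
```

```text
clock 4.175 pos [ 0.4505 -0.0814  0.585 ] rot [-3.1368e+00 -1.8000e-03  1.3450e+00] q [ 0.229  0.09  -0.203  1.272  0.016  1.785 -0.195] F [-0.5 -1.2 -0.1]
shift [0.4119 0.2751 0.8995] turn [-0.0061 -0.0023 -0.0013]
```

View pics/w3.png

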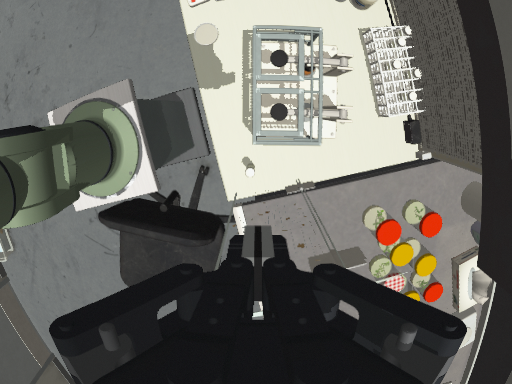

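Emit:
arm_command --pt "-1 0.1 0.07 0.22 0 0 0" --pt "-1 0.2 0.14 0.45 0 0 0" --pt "-1 0.3 0.2 0.68 0 0 0" --pt "-1 0.41 0.28 0.9 0 0 0" --pt "-1 0.41 0.28 0.9 -0.006 -0.002 0"

```text
clock: 4.85
position: [0.5038, -0.0319, 0.4486]
tool_rot: [-3.139, 0.001, 1.342]
force: [-0.4, -0.5, 0.1]
grip_width: -0.0005
```

Run:
```python
from h import *
import cv2
delta([.504,-.03,.32],1.346)
np.save("wc.npy",cams.get_calibration("wrist"),allow_pickle=True)
cv2.imwrite("pics/w4.png",cams.grab_frame("wrist"))
a=cv2.imread("pics/w4.png");cv2.imwrite("pics/w4c.png",cv2.resize(a[0:290,130:400],None,fx=2,fy=2))
```

```text
clock 4.85 pos [ 0.5038 -0.0319  0.4486] rot [-3.1391e+00  9.0000e-04  1.3418e+00] q [ 0.158  0.169 -0.255  1.508  0.043  1.472 -0.327] F [-0.4 -0.5  0.1]
shift [1.350e-02 4.000e-04 8.576e-01] turn [-0.0032  0.0011 -0.0053]
```

View pics/w4c.png

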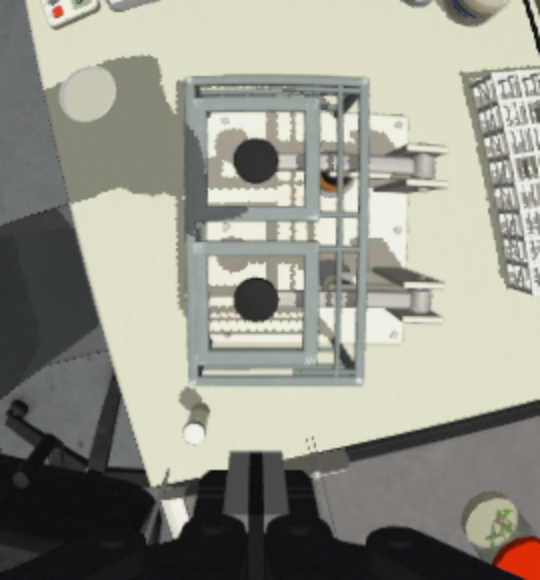

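```bash
cat >> h.py <<'E'
def wplane(c,uv,z):
    v=np.array([uv[0]-c["cx"],uv[1]-c["cy"]]); r=np.linalg.norm(v); th=r/c["fx"]
    d=c["R"].T@np.r_[np.sin(th)*v/r,np.cos(th)]; o=-c["R"].T@c["t"]
    return o+d*(z-o[2])/d[2]
E
python3 - <<'E'
from h import *
import cv2
c=np.load("wc.npy",allow_pickle=True).item()
im=cv2.imread("pics/w4.png"); m=(im[100:180,235:290].max(2)<50).astype(np.uint8)
N,l,s,ce=cv2.connectedComponentsWithStats(m)
for i in range(1,N):
    if s[i][4]>30: u=ce[i]+[235,100]; print("paddle",u,s[i],wplane(c,u,.15))
f=lambda x,y:(130+x/2,y/2)
W=np.array([wplane(c,f(*p),.167) for p in [(208,255),(305,255),(305,349),(208,349)]])
print(W.round(4),W.mean(0))
for i in range(4): d=(W[i]-W[(i+1)%4])[:2];print(np.linalg.norm(d),np.degrees(np.arctan2(d[1],d[0])))
Q=np.array([wplane(c,f(*p),.167) for p in [(208,112),(305,112),(305,207),(208,207)]]);print("left",Q.mean(0)); v=(Q-W).mean(0);print(np.linalg.norm(v[:2]),np.degrees(np.arctan2(v[1],v[0]))-90)
E
```

```text
paddle [253.8962963  150.62222222] [ 13  39  20  21 135] [ 0.4966142  -0.02749004  0.15      ]
[[ 4.765e-01  1.590e-02  1.670e-01]
 [ 5.471e-01 -5.000e-04  1.670e-01]
 [ 5.318e-01 -7.120e-02  1.670e-01]
 [ 4.591e-01 -5.420e-02  1.670e-01]] [ 0.50362126 -0.02751006  0.167     ]
0.07248883760785019 166.89355910113514
0.07225341710644372 77.76142568399163
0.07468427742598456 -13.098577577914329
0.0722637668187264 -103.9794635906132
left [0.52820967 0.07798561 0.167     ]
0.1083232476635787 -13.119989787146764
```

Run:
```python
from h import *
delta([.504,-.028,.32],1.344)
```

```text
clock 4.9 pos [ 0.5039 -0.0323  0.4505] rot [3.1411e+00 7.0000e-04 1.3415e+00] q [ 0.158  0.167 -0.254  1.506  0.043  1.473 -0.326] F [ 0.  -0.1  0.1]
shift [ 0.0285 -0.0063  0.8702] turn [ 0.0006  0.0008 -0.0032]
```

Emit:
arm_command --pt "-1 0.028 -0.006 0.2 0 0 0" --pt "-1 0.028 -0.006 0.45 0 0 0" --pt "-1 0.028 -0.006 0.7 0 0 0" --pt "-1 0.028 -0.006 0.87 0 0 -0.003" --pt "-1 0.028 -0.006 0.87 0 0 -0.003"

```text
clock: 5.52
position: [0.5041, -0.0279, 0.3206]
tool_rot: [3.141, 0.0, 1.344]
force: [0.1, 0.0, 1.4]
grip_width: -0.0
```

Run:
```python
from h import *
delta([.504,-.028,.215],1.344)
```

```text
clock 5.525 pos [ 0.5041 -0.0279  0.3206] rot [3.1409e+00 5.0000e-04 1.3440e+00] q [ 0.154  0.229 -0.263  1.75   0.065  1.171 -0.355] F [0.1 0.  1.4]
shift [-5.000e-04 -8.000e-04  7.037e-01] turn [0.0009 0.0006 0.    ]
```

Emit:
arm_command --pt "-1 0 0 0.2 0 0 0" --pt "-1 0 0 0.45 0 0 0" --pt "-1 0 0 0.7 0 0 0" --pt "-1 0 0 0.7 0 0 0"

```text
clock: 6.02
position: [0.5044, -0.0272, 0.2155]
tool_rot: [-3.142, 0.0, 1.345]
force: [-0.5, -0.1, 0.5]
grip_width: -0.0001
```

Run:
```python
from h import *
import cv2
delta([.504,-.028,.167],1.344)
for n in ["top","side","wrist"]: cv2.imwrite(f"pics/{n}5.png",cams.grab_frame(n))
a=cv2.imread("pics/top5.png")[95:235,205:375];b=cv2.imread("pics/side5.png")[60:240,210:410]
a=cv2.resize(a,(400,330),interpolation=2);b=cv2.resize(b,(400,360),interpolation=2)
w=cv2.imread("pics/wrist5.png"); 
cv2.imwrite("pics/c5.png",np.hstack([np.vstack([a,np.zeros((30,400,3),np.uint8)]),b]))
```

```text
clock 6.025 pos [ 0.5044 -0.0272  0.2155] rot [-3.1416e+00  4.0000e-04  1.3452e+00] q [ 0.142  0.334 -0.26   1.894  0.106  0.928 -0.393] F [-0.5 -0.1  0.5]
shift [-0.0058 -0.0017  0.3234] turn [-0.      0.0005  0.0015]
```

View pics/c5.png

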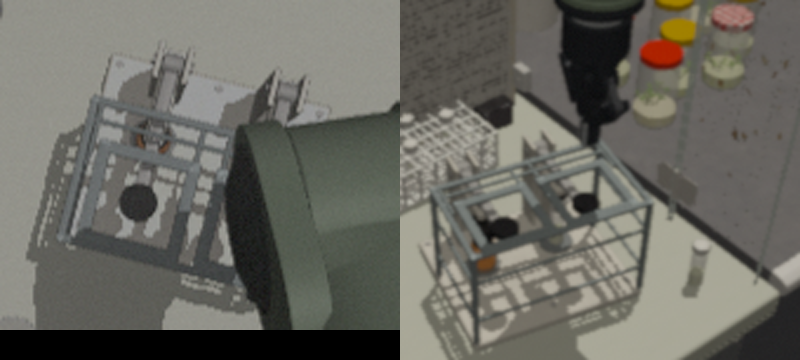

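View pics/wrist5.png

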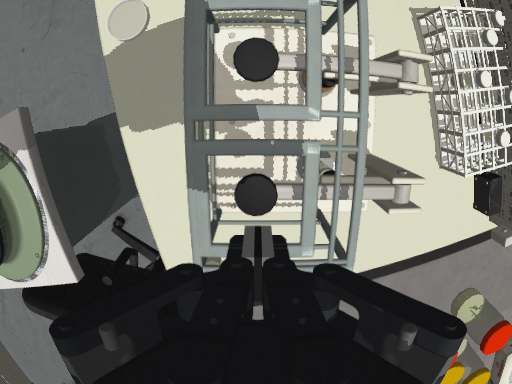

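Run:
```python
from h import *
import cv2
s=telemetry.observe();c=cams.get_calibration("wrist");T=Rn.from_euler("xyz",s["tool_rot"])
im=cv2.imread("pics/wrist5.png")
m=(im[165:222,230:285].max(2)<50).astype(np.uint8);N,l,st,ce=cv2.connectedComponentsWithStats(m)
for i in range(1,N):
    if st[i][4]>100:u=ce[i]+[230,165];print("paddle",u,st[i],wplane(c,u,.15))
f=[(233,228),(285,228),(220,245),(292,245),(205,268),(313,268),(205,290),(315,290),(52,325),(465,325),(190,266),(325,266)]
tp=s["position"]
for u in f:
    print(u,[ (zz,(T.inv().apply(wplane(c,u,tp[2]-zz)-tp)*1000).round(0)[:2].tolist()) for zz in (.017,-.01,-.03,-.05)])
print(proj("side",tp-[0,0,.017]), (597-400)/2+210, 150/2+60)
a=cv2.imread("pics/side5.png")[55:150,270:345];a=cv2.convertScaleAbs(a,alpha=2,beta=20);cv2.imwrite("pics/g5.png",cv2.resize(a,None,fx=6,fy=6,interpolation=2))
a=im[200:384];cv2.imwrite("pics/g6.png",cv2.resize(cv2.convertScaleAbs(a,alpha=2.5,beta=20)[:,130:390],None,fx=3,fy=3))
```

```text
paddle [254.77964744 195.34054487] [   5    9   42   42 1248] [ 0.50221936 -0.0266816   0.15      ]
(233, 228) [(0.017, [-8.0, -18.0]), (-0.01, [3.0, -15.0]), (-0.03, [12.0, -14.0]), (-0.05, [20.0, -12.0])]
(285, 228) [(0.017, [-8.0, 17.0]), (-0.01, [3.0, 14.0]), (-0.03, [12.0, 12.0]), (-0.05, [20.0, 10.0])]
(220, 245) [(0.017, [-21.0, -27.0]), (-0.01, [-7.0, -23.0]), (-0.03, [2.0, -20.0]), (-0.05, [12.0, -18.0])]
(292, 245) [(0.017, [-21.0, 22.0]), (-0.01, [-8.0, 18.0]), (-0.03, [2.0, 16.0]), (-0.05, [12.0, 13.0])]
(205, 268) [(0.017, [-39.0, -39.0]), (-0.01, [-23.0, -33.0]), (-0.03, [-11.0, -29.0]), (-0.05, [1.0, -25.0])]
(313, 268) [(0.017, [-40.0, 38.0]), (-0.01, [-24.0, 32.0]), (-0.03, [-12.0, 28.0]), (-0.05, [0.0, 23.0])]
(205, 290) [(0.017, [-59.0, -40.0]), (-0.01, [-40.0, -35.0]), (-0.03, [-26.0, -30.0]), (-0.05, [-12.0, -26.0])]
(315, 290) [(0.017, [-59.0, 41.0]), (-0.01, [-40.0, 35.0]), (-0.03, [-26.0, 30.0]), (-0.05, [-12.0, 25.0])]
(52, 325) [(0.017, [-121.0, -206.0]), (-0.01, [-93.0, -175.0]), (-0.03, [-72.0, -153.0]), (-0.05, [-51.0, -130.0])]
(465, 325) [(0.017, [-124.0, 208.0]), (-0.01, [-95.0, 176.0]), (-0.03, [-74.0, 153.0]), (-0.05, [-53.0, 130.0])]
(190, 266) [(0.017, [-38.0, -50.0]), (-0.01, [-22.0, -42.0]), (-0.03, [-10.0, -37.0]), (-0.05, [1.0, -32.0])]
(325, 266) [(0.017, [-38.0, 46.0]), (-0.01, [-22.0, 39.0]), (-0.03, [-11.0, 34.0]), (-0.05, [1.0, 29.0])]
[302.72041615 143.706688  ] 308.5 135.0
```

View pics/g5.png

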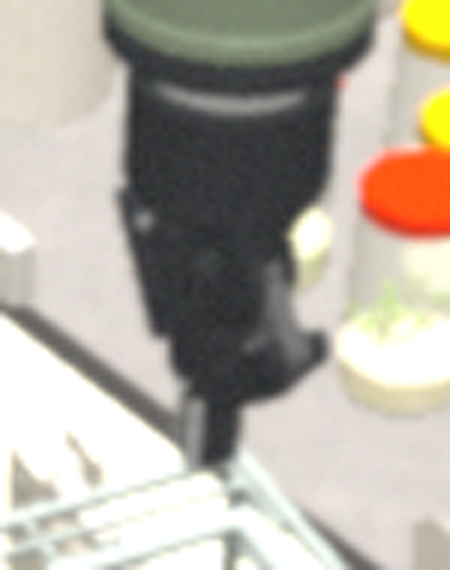

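View pics/g6.png

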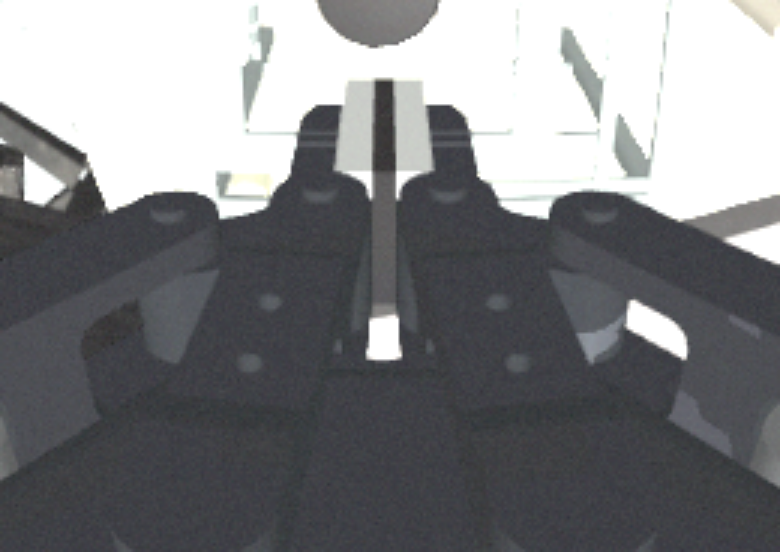

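Run:
```python
from h import *
s=telemetry.observe();c=cams.get_calibration("wrist");T=Rn.from_euler("xyz",s["tool_rot"]);tp=s["position"]
cs=cams.get_calibration("side");print("sidecam",-cs["R"].T@cs["t"]);o=-c["R"].T@c["t"];print("wristcam tool",T.inv().apply(o-tp))
def wp(X):
    p=c["R"]@X+c["t"];th=np.arctan2(np.hypot(p[0],p[1]),p[2]);v=p[:2]/np.hypot(*p[:2]);return c["fx"]*th*v+[c["cx"],c["cy"]]
for z in (.017,0,-.02,-.04,-.06):
  for x in (.011,-.011):
    X=tp+T.apply([x,0,z]);print(z,x,"wrist",wp(X).round(0),"side",proj("side",X).round(0))
```

```text
sidecam [-0.14546021  0.58182365  0.93313776]
wristcam tool [ 0.06879544 -0.00160419 -0.16417889]
0.017 0.011 wrist [260. 200.] side [299. 145.]
0.017 -0.011 wrist [260. 232.] side [307. 142.]
0 0.011 wrist [260. 209.] side [299. 139.]
0 -0.011 wrist [260. 243.] side [307. 137.]
-0.02 0.011 wrist [261. 222.] side [299. 133.]
-0.02 -0.011 wrist [260. 259.] side [308. 130.]
-0.04 0.011 wrist [261. 238.] side [300. 126.]
-0.04 -0.011 wrist [261. 278.] side [308. 123.]
-0.06 0.011 wrist [262. 259.] side [300. 119.]
-0.06 -0.011 wrist [261. 303.] side [309. 116.]
```

Run:
```python
from h import *
import cv2
s=telemetry.observe();c=cams.get_calibration("wrist");T=Rn.from_euler("xyz",s["tool_rot"]);tp=s["position"]
def wp(X):
    p=c["R"]@X+c["t"];th=np.arctan2(np.hypot(p[0],p[1]),p[2]);v=p[:2]/np.hypot(*p[:2]);return c["fx"]*th*v+[c["cx"],c["cy"]]
for z in (.017,.004,-.02,-.04,-.06):
  for x in (.011,-.011):
    X=[wp(tp+T.apply([x,y,z])).round(0) for y in (-.043,.043)];print(z,x,X)
a=cv2.imread("pics/wrist0.png")[210:384];cv2.imwrite("pics/g7.png",cv2.resize(cv2.convertScaleAbs(a,alpha=2,beta=20),None,fx=1.5,fy=1.5))
w=cv2.imread("pics/wrist5.png");cv2.imwrite("pics/g8.png",cv2.resize(cv2.convertScaleAbs(w[150:300,180:340],alpha=2,beta=20),None,fx=4,fy=4))
```

```text
0.017 0.011 [array([194., 200.]), array([326., 200.])]
0.017 -0.011 [array([196., 231.]), array([324., 231.])]
0.004 0.011 [array([190., 207.]), array([331., 207.])]
0.004 -0.011 [array([192., 240.]), array([328., 239.])]
-0.02 0.011 [array([180., 221.]), array([341., 221.])]
-0.02 -0.011 [array([184., 258.]), array([337., 257.])]
-0.04 0.011 [array([170., 237.]), array([352., 237.])]
-0.04 -0.011 [array([175., 276.]), array([346., 276.])]
-0.06 0.011 [array([157., 257.]), array([365., 256.])]
-0.06 -0.011 [array([165., 299.]), array([357., 299.])]
```

View pics/g7.png

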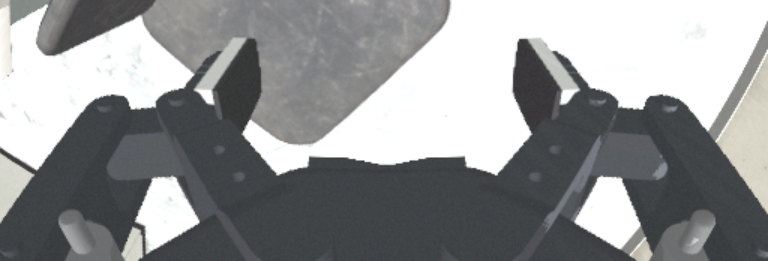

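View pics/g8.png

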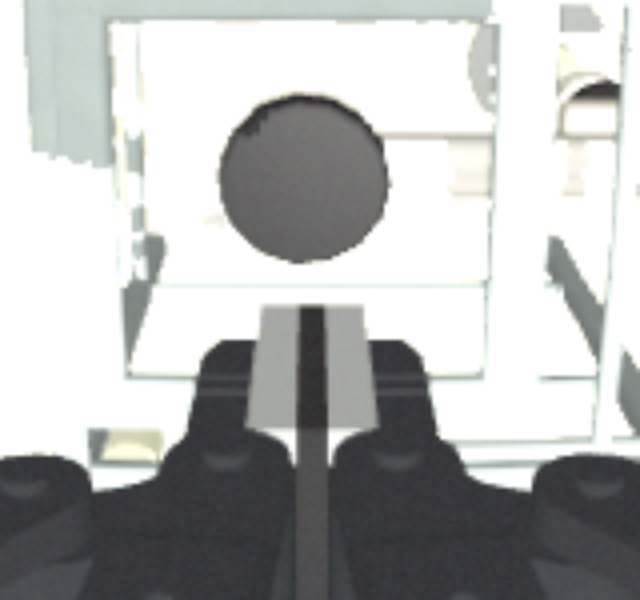

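Emit:
arm_command --pt "-1 0 0 0 0 0 -0.2" --pt "-1 0 0 0 0 0 -0.4" --pt "-1 0 0 0 0 0 -0.6" --pt "-1 0 0 0 0 0 -0.8" --pt "-1 0 0 0 0 0 -1" --pt "-1 0 0 0 0 0 -1"

```text
clock: 6.92
position: [0.5054, -0.0267, 0.217]
tool_rot: [3.139, 0.002, 2.13]
force: [-0.2, 0.1, -0.2]
grip_width: -0.0
```

Run:
```python
from h import *
import cv2
delta([.504,-.028,.167],2.129)
cv2.imwrite("pics/side6.png",cams.grab_frame("side"));cv2.imwrite("pics/wrist6.png",cams.grab_frame("wrist"))
a=cv2.imread("pics/side6.png")[40:150,255:360];a=cv2.convertScaleAbs(a,alpha=2.5,beta=20);cv2.imwrite("pics/g9.png",cv2.resize(a,None,fx=5.4,fy=5.4,interpolation=2))
```

```text
clock 6.925 pos [ 0.5054 -0.0267  0.217 ] rot [3.1386e+00 2.3000e-03 2.1303e+00] q [ 0.269  0.346 -0.422  1.887  0.174  0.941  0.325] F [-0.2  0.1 -0.2]
shift [-0.0014 -0.0136  0.3332] turn [0.0038 0.0029 0.0016]
```

View pics/g9.png

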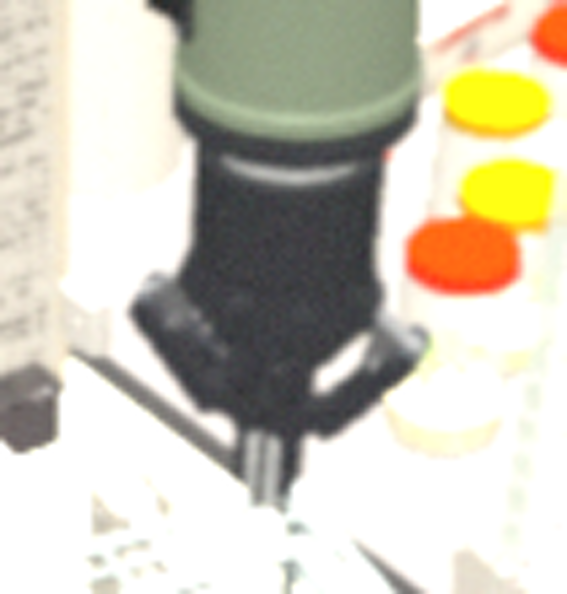

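View pics/wrist6.png

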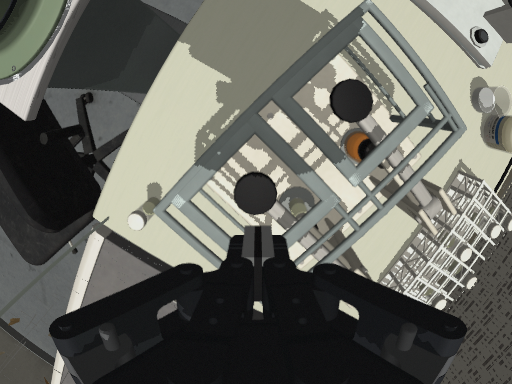

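Run:
```python
from h import *
import cv2
c=cams.get_calibration("wrist");im=cv2.imread("pics/wrist6.png")
m=(im[165:222,225:285].max(2)<50).astype(np.uint8);N,l,st,ce=cv2.connectedComponentsWithStats(m)
for i in range(1,N):
    if st[i][4]>100:u=ce[i]+[225,165];print("paddle",u,st[i],wplane(c,u,.15))
W=np.array([wplane(c,u,.167) for u in [(263,135),(332,206),(265,262),(190,203)]]) # rough inner corners
print(W.round(3))
delta([.5035,-.0275,.172],2.129)
```

```text
paddle [255.06839453 192.86537077] [   9    7   43   43 1389] [ 0.50151896 -0.02593007  0.15      ]
[[ 0.481  0.018  0.167]
 [ 0.555  0.001  0.167]
 [ 0.537 -0.068  0.167]
 [ 0.461 -0.055  0.167]]
clock 7.025 pos [ 0.5051 -0.0267  0.2164] rot [3.1393e+00 1.8000e-03 2.1273e+00] q [ 0.268  0.347 -0.421  1.887  0.174  0.94   0.322] F [ 0.2 -0.9  0.7]
shift [ 0.0014 -0.0128  0.296 ] turn [ 0.0029  0.0023 -0.0022]
```

Emit:
arm_command --pt "-1 0 -0.013 0.1 0.003 0.002 0" --pt "-1 0 -0.013 0.2 0.003 0.002 0" --pt "-1 0 -0.013 0.3 0.003 0.002 0" --pt "-1 0 -0.013 0.3 0.003 0.002 0"

```text
clock: 7.52
position: [0.5023, -0.0273, 0.1689]
tool_rot: [-3.138, -0.002, 2.132]
force: [-0.3, -0.2, 0.1]
grip_width: 0.0
```

Run:
```python
from h import *
import cv2
delta([.5035,-.0275,.132],2.129)
cv2.imwrite("pics/side7.png",cams.grab_frame("side"));cv2.imwrite("pics/wrist7.png",cams.grab_frame("wrist"))
a=cv2.imread("pics/side7.png")[70:180,255:360];a=cv2.convertScaleAbs(a,alpha=1.6,beta=10);a=cv2.resize(a,None,fx=4,fy=4,interpolation=2)
b=cv2.resize(cv2.imread("pics/wrist7.png")[130:300,160:345],None,fx=2,fy=2.588);b=b[:440]
cv2.imwrite("pics/g10.png",np.hstack([a,np.pad(b,((0,440-len(b)),(0,0),(0,0)))]))
```

```text
clock 7.525 pos [ 0.5023 -0.0273  0.1689] rot [-3.1385e+00 -2.3000e-03  2.1316e+00] q [ 0.253  0.408 -0.407  1.94   0.212  0.84   0.294] F [-0.3 -0.2  0.1]
shift [-0.0057  0.007   0.246 ] turn [-0.004  -0.0029  0.0034]
```

View pics/g10.png

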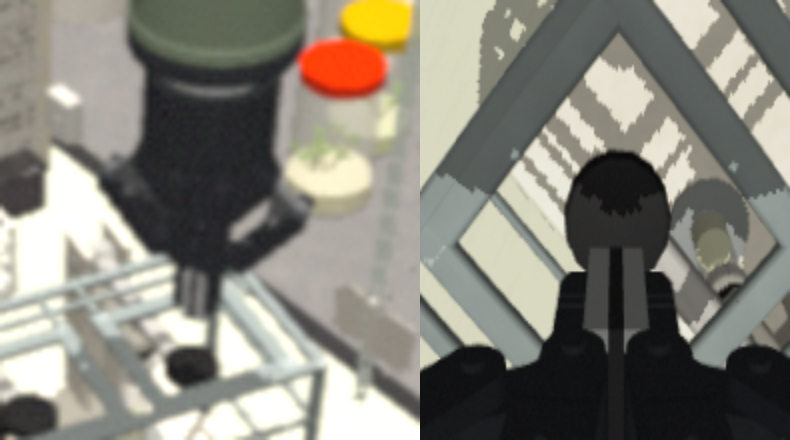

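Emit:
arm_command --pt "-1 -0.003 0.003 0.06 0 0 0" --pt "-1 -0.006 0.006 0.12 -0.004 -0.003 0" --pt "-1 -0.006 0.006 0.18 -0.004 -0.003 0" --pt "-1 -0.006 0.006 0.23 -0.004 -0.003 0" --pt "-1 -0.006 0.006 0.23 -0.004 -0.003 0"

```text
clock: 8.25
position: [0.5039, -0.0277, 0.1353]
tool_rot: [3.14, 0.001, 2.132]
force: [-0.3, -0.1, 0.3]
grip_width: -0.0003
```

Run:
```python
from h import *
import cv2
delta([.5035,-.0275,.112],2.129)
cv2.imwrite("pics/side8.png",cams.grab_frame("side"));cv2.imwrite("pics/wrist8.png",cams.grab_frame("wrist"))
a=cv2.imread("pics/side8.png")[70:180,255:360];a=cv2.convertScaleAbs(a,alpha=1.6,beta=10);a=cv2.resize(a,None,fx=4,fy=4,interpolation=2)
b=cv2.resize(cv2.imread("pics/wrist8.png")[130:300,160:345],None,fx=2,fy=2.588);b=b[:440]
cv2.imwrite("pics/g11.png",np.hstack([a,np.pad(b,((0,440-len(b)),(0,0),(0,0)))]))
```

```text
clock 8.25 pos [ 0.5039 -0.0277  0.1353] rot [3.1404e+00 9.0000e-04 2.1318e+00] q [ 0.237  0.455 -0.39   1.971  0.246  0.759  0.264] F [-0.3 -0.1  0.3]
shift [ 0.0025 -0.0019  0.1551] turn [0.0015 0.0012 0.0035]
```

View pics/g11.png

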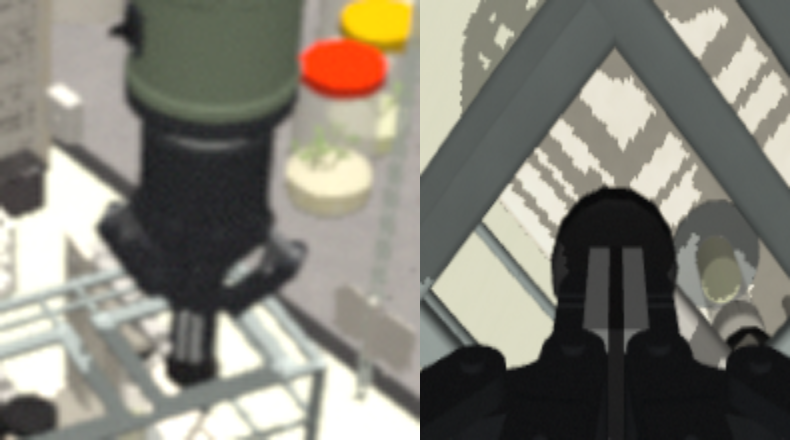

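Emit:
arm_command --pt "-1 0.002 -0.002 0.03 0 0 0" --pt "-1 0.002 -0.002 0.07 0 0 0" --pt "-1 0.002 -0.002 0.1 0 0 0" --pt "-1 0.002 -0.002 0.1 0 0 0"

```text
clock: 8.85
position: [0.5035, -0.0275, 0.1205]
tool_rot: [3.14, 0.001, 2.132]
force: [-2.7, 1.1, 5.6]
grip_width: -0.0001
```

Emit:
arm_command --pt "-1 0 0 0.03 0 0 0" --pt "-1 0 0 0.06 0 0 0" --pt "-1 0 0 0.06 0 0 0"

```text
clock: 9.22
position: [0.5036, -0.0275, 0.1117]
tool_rot: [3.14, 0.001, 2.132]
force: [-4.2, 1.4, 5.7]
grip_width: -0.0003
```

Run:
```python
from h import *
import cv2
delta([.5035,-.0275,.1],2.129)
cv2.imwrite("pics/side9.png",cams.grab_frame("side"));cv2.imwrite("pics/wrist9.png",cams.grab_frame("wrist"))
a=cv2.imread("pics/side9.png")[70:180,255:360];a=cv2.convertScaleAbs(a,alpha=1.6,beta=10);a=cv2.resize(a,None,fx=4,fy=4,interpolation=2)
b=cv2.resize(cv2.imread("pics/wrist9.png")[130:300,160:345],None,fx=2,fy=2.588);b=b[:440]
cv2.imwrite("pics/g12.png",np.hstack([a,np.pad(b,((0,440-len(b)),(0,0),(0,0)))]))
```

```text
clock 9.225 pos [ 0.5036 -0.0275  0.1117] rot [3.1402e+00 1.2000e-03 2.1318e+00] q [ 0.223  0.491 -0.376  1.99   0.271  0.707  0.242] F [-4.2  1.4  5.7]
shift [ 0.0006 -0.0005  0.0782] turn [0.0018 0.0016 0.0036]
```

View pics/g12.png

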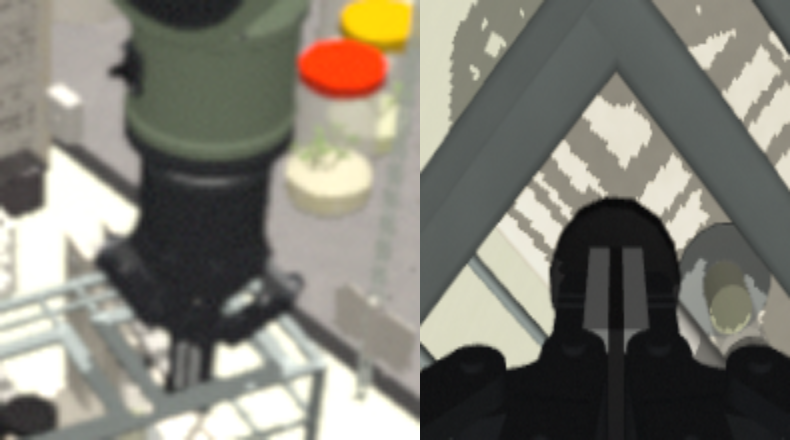

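Emit:
arm_command --pt "-1 0 0 0.02 0 0 0" --pt "-1 0 0 0.04 0 0 0" --pt "-1 0 0 0.04 0 0 0"

```text
clock: 9.7
position: [0.5038, -0.0276, 0.106]
tool_rot: [3.14, 0.002, 2.132]
force: [-4.3, 0.3, 8.5]
grip_width: -0.0002
```

Emit:
arm_command --pt "-1 0 0 0.014 0 0 0" --pt "-1 0 0 0.027 0 0 0" --pt "-1 0 0 0.027 0 0 0"

```text
clock: 10.07
position: [0.504, -0.0276, 0.1021]
tool_rot: [3.139, 0.002, 2.132]
force: [-3.6, 1.0, 10.7]
grip_width: -0.0001
```

Emit:
arm_command --pt "-1 0 0 0.01 0 0 0" --pt "-1 0 0 0.014 0 0 0" --pt "-1 0 0 0.014 0 0 0"

```text
clock: 10.45
position: [0.5043, -0.0275, 0.101]
tool_rot: [3.139, 0.003, 2.132]
force: [-10.2, 0.9, 31.7]
grip_width: -0.0001
```

Emit:
arm_command --pt "-1 0 0 -0.004 0 0 0" --pt "-1 0 0 -0.004 0 0 0"

```text
clock: 10.7
position: [0.5042, -0.0276, 0.1013]
tool_rot: [3.139, 0.002, 2.132]
force: [-7.8, 1.9, 24.7]
grip_width: -0.0001
```

Run:
```python
from h import *
import cv2
delta([.5035,-.0275,.1],2.129); print(telemetry.observe()["moment"])
cv2.imwrite("pics/side10.png",cams.grab_frame("side"));cv2.imwrite("pics/wrist10.png",cams.grab_frame("wrist"))
a=cv2.imread("pics/side10.png")[100:200,240:350];a=cv2.convertScaleAbs(a,alpha=1.8,beta=10);a=cv2.resize(a,(484,440),interpolation=2)
b=cv2.resize(cv2.convertScaleAbs(cv2.imread("pics/wrist10.png")[180:350,230:345],alpha=1.5,beta=10),(298,440),interpolation=2)
cv2.imwrite("pics/g13.png",np.hstack([a,b]))
```

```text
clock 10.7 pos [ 0.5042 -0.0276  0.1013] rot [3.1389e+00 2.4000e-03 2.1316e+00] q [ 0.216  0.507 -0.368  1.997  0.283  0.682  0.231] F [-7.8  1.9 24.7]
shift [ 0.003  -0.0038  0.0088] turn [0.0034 0.003  0.0034]
[ 0.11974356  1.63134776 -0.00295458]
```

View pics/g13.png

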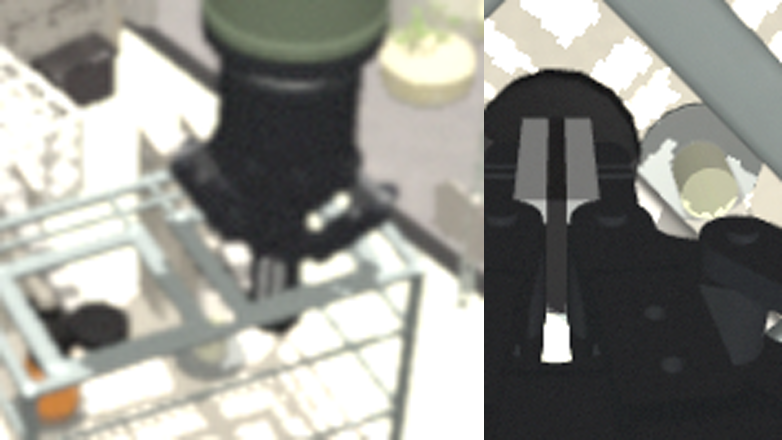

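View pics/wrist10.png

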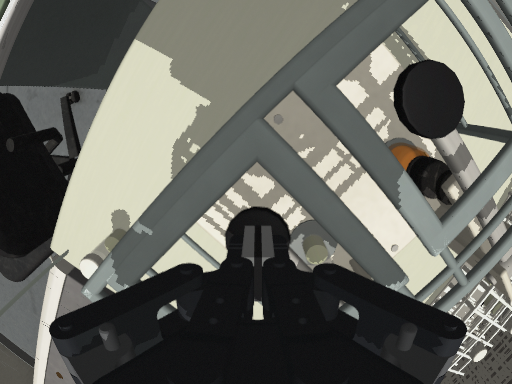

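Emit:
arm_command --pt "-1 0 0 -0.008 0 0 0" --pt "-1 0 0 -0.008 0 0 0"

```text
clock: 11.05
position: [0.5041, -0.0276, 0.102]
tool_rot: [3.139, 0.002, 2.132]
force: [-3.2, 1.1, 13.1]
grip_width: -0.0002
```

Run:
```python
from workcell import telemetry
s=telemetry.observe();print(s["position"],s["force"],s["moment"])
```

```text
[ 0.50406635 -0.02757476  0.10203537] [-3.1779089   1.12176125 13.05849991] [ 0.22671718  0.91859565 -0.02382303]
```

Emit:
arm_command --pt "-1 0 0 0.008 0 0 0" --pt "-1 0 0 0.008 0 0 0"

```text
clock: 11.3
position: [0.5042, -0.0276, 0.1013]
tool_rot: [3.139, 0.002, 2.132]
force: [-8.8, 0.6, 25.8]
grip_width: 0.0
```

Run:
```python
from workcell import telemetry
s=telemetry.observe();print(s["position"],s["force"],s["moment"])
```

```text
[ 0.50424527 -0.02757303  0.10128898] [-8.80754087  0.63916611 25.83482547] [ 0.14138491  1.66458028 -0.00559245]
```

Run:
```python
from workcell import job,telemetry
print(job.job_done()); s=telemetry.observe();print(s["clock"],s["position"],s["force"])
```

```text
the job is handed in; nothing more can be done
None
the job is handed in; nothing more can be done
```

I pressed the vial's lever (the right station) down to its stop with closed fingertips and handed the job in at about 11.3 s, still pushing with about 26 N.

**How it went:** The amber bottle is at the left station and the vial at the right. I carried the arm over the glass screen, which is about 0.5 m tall. I turned the jaws 45° to the press so the gripper's linkage fell along the window's diagonal, then came down through its centre.

**Checks that agree:**
- The upward force was about 6 N part-way down and about 10.7 N near the end, then rose steeply to 32 N within about 1 mm. That matches the stop; I then eased off slightly.
- The tips ended about 0.125 m high, and a fully pressed paddle should be at about 0.123 m.
- The sideways moment shows no sign of the linkage resting on the guard. The moment in the other direction was too noisy to tell.
- In the last pictures the left lever looks up and the vial is standing in place. The spare vial and press were undisturbed where I could see them.

**Checks that disagreed or stayed open:**
- The fingertips sit about 40 mm farther back than the stated 17 mm ahead of the TCP. Two cameras and the contact height agree on this, so I used the measured value.
- I could not see the ram's foot on the vial's cap directly. That it is clamped is inferred from the force and the depth.
- A side force of about 9 N towards the robot was present at the end, which I put down to friction on the tilted paddle.
- Clearance to the window rim is an estimate; the rim was partly hidden in the last pictures.

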